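# Find and open the unlocked lid of the block incubator

### The job

Only one of the four alike lids of the block incubator is unlocked, and nothing shows which. Press down with the fingertips on the black pads behind the hinge, lid by lid, until you find the lid that rocks up, then push its raised front edge up and back until the lid stands fully open against its stop, and draw the hand away. Only press and push: do not pinch a lid, and leave the things round the incubator where they are.

Things in the scene. Friction and masses are not known exactly. Their poses are not given: they have to be found in the camera images.
- incubator: white four-bay block incubator, fixed to the bench, 162 mm deep (its x), 384 mm wide (its y), 82 mm high; origin under its centre, x points to its back, y to its left, z up. Four alike lids lie side by side in its top, 92 mm apart: lid 1 leftmost at y = +138 mm, then +46, -46, -138. Walls 6 mm thick stand between them, top z = 78 mm
- hinge_line (a point): middle of the hinge line that all four lids share, in the incubator's frame x = +15, y = 0, z = 78 mm; the line runs along the incubator's y. The rail in front of the lids is 15 mm wide, its top 4 mm above this point, its front face 96 mm before it. The rear wall's inner face is 53 mm behind it, top 4 mm above it; the trough under the lids' tails is over 50 mm deep
- lid_1 (a joint): hinge angle of lid 1, rad: 0 shut, grows as the front edge rises, 1.57 upright, 1.75 rear stop (leaning a little back). A locked lid (hidden pin under its tail) gives less than 0.08 when its pad is pressed; the one unlocked lid turns. The hinge is a little stiff (pad force 3 to 6 N): the lid stays where it is left
- lid_2 (a joint): hinge angle of lid 2, rad: 0 shut, grows as the front edge rises, 1.57 upright, 1.75 rear stop (leaning a little back). A locked lid (hidden pin under its tail) gives less than 0.08 when its pad is pressed; the one unlocked lid turns. The hinge is a little stiff (pad force 3 to 6 N): the lid stays where it is left
- lid_3 (a joint): hinge angle of lid 3, rad: 0 shut, grows as the front edge rises, 1.57 upright, 1.75 rear stop (leaning a little back). A locked lid (hidden pin under its tail) gives less than 0.08 when its pad is pressed; the one unlocked lid turns. The hinge is a little stiff (pad force 3 to 6 N): the lid stays where it is left
- lid_4 (a joint): hinge angle of lid 4, rad: 0 shut, grows as the front edge rises, 1.57 upright, 1.75 rear stop (leaning a little back). A locked lid (hidden pin under its tail) gives less than 0.08 when its pad is pressed; the one unlocked lid turns. The hinge is a little stiff (pad force 3 to 6 N): the lid stays where it is left
- face_1: grey outer shell of lid 1, 76 mm wide. Origin in the middle of the black ribbed pad (30 x 62 mm) on top of the lid's tail, 30 mm behind the hinge line, 8 mm above it; x points along the lid to the tail's end (18 mm on), y left, z out of the face. The unlocked lid's pad sinks into the trough when pressed; 20 mm down brings the lid to about 0.9 rad
- face_2: grey outer shell of lid 2, 76 mm wide. Origin in the middle of the black ribbed pad (30 x 62 mm) on top of the lid's tail, 30 mm behind the hinge line, 8 mm above it; x points along the lid to the tail's end (18 mm on), y left, z out of the face. The unlocked lid's pad sinks into the trough when pressed; 20 mm down brings the lid to about 0.9 rad
- face_3: grey outer shell of lid 3, 76 mm wide. Origin in the middle of the black ribbed pad (30 x 62 mm) on top of the lid's tail, 30 mm behind the hinge line, 8 mm above it; x points along the lid to the tail's end (18 mm on), y left, z out of the face. The unlocked lid's pad sinks into the trough when pressed; 20 mm down brings the lid to about 0.9 rad
- face_4: grey outer shell of lid 4, 76 mm wide. Origin in the middle of the black ribbed pad (30 x 62 mm) on top of the lid's tail, 30 mm behind the hinge line, 8 mm above it; x points along the lid to the tail's end (18 mm on), y left, z out of the face. The unlocked lid's pad sinks into the trough when pressed; 20 mm down brings the lid to about 0.9 rad
- liner_1: dark inner frame of lid 1, 84 mm wide, 8 mm thick, which stands 6 mm past the shell at the free front edge. Origin in the middle of that edge, 78 mm from the hinge line; x points along the lid to the hinge, z towards the outer face. With the lid raised, the edge and the frame's underside can be pushed from the front
- liner_2: dark inner frame of lid 2, 84 mm wide, 8 mm thick, which stands 6 mm past the shell at the free front edge. Origin in the middle of that edge, 78 mm from the hinge line; x points along the lid to the hinge, z towards the outer face. With the lid raised, the edge and the frame's underside can be pushed from the front
- liner_3: dark inner frame of lid 3, 84 mm wide, 8 mm thick, which stands 6 mm past the shell at the free front edge. Origin in the middle of that edge, 78 mm from the hinge line; x points along the lid to the hinge, z towards the outer face. With the lid raised, the edge and the frame's underside can be pushed from the front
- liner_4: dark inner frame of lid 4, 84 mm wide, 8 mm thick, which stands 6 mm past the shell at the free front edge. Origin in the middle of that edge, 78 mm from the hinge line; x points along the lid to the hinge, z towards the outer face. With the lid raised, the edge and the frame's underside can be pushed from the front
- timer: bench timer, pale grey block 58 x 64 x 16 mm lying flat; origin under its centre (bystander)
- weigh_boat: white plastic weighing boat 68 x 68 x 16 mm; origin under its centre (bystander)
- vial_l: small glass vial with white cap, 21 mm across, 48 mm tall, upright; origin under its centre (bystander)
- vial_r: a second small vial of the same size, upright; origin under its centre (bystander)
- micropipette: white and yellow micropipette lying flat, 233 x 30 x 35 mm; origin under its centre (bystander)
- notebook: spiral notebook lying flat, 210 x 153 x 16 mm; origin under its centre (bystander)
- dropper_bottle: amber dropper bottle with black teat, 33 mm across, 100 mm tall, upright; origin under its centre (bystander)

How it is judged:
By the outcome, as a careful person would: the job done as asked, in the order asked, and still so for the second after the job is handed in, with the robot touching nothing.
It also fails if it takes over 45 s, if anything falls off the work surface, if the arm or the gripper's body presses on something with over 40 N, if the wrist force passes 120 N, or if a joint passes its speed limit or range.

### The arm

A 6-joint arm with a two-finger parallel gripper is mounted at the origin on a cart in front of the work surface, level with it; the furniture and walls round the work are solid. World frame = base frame: x ahead of the robot, y to its left, z up, the work surface at z = 0. Lengths are in m, angles in rad, forces in N, time in s.
With the tool pointing down it reaches from about 0.225 to 0.875 m from the base axis. Payload 3.4 kg.
Tool frame: the origin (TCP) lies midway between the tips of the shut fingers; the grasp point (between the pads) lies 19 mm behind it (manip.grasp_offset is the distance from the TCP to the grasp point, in m); x points along the fingers, y is the direction in which the jaws open and shut, and the axes are right-handed (so a half turn about x gives the same grasp; the last joint's range is limited). The gripper opens to 85 mm and grips with 20 to 120 N. Pads are 22 mm wide; open, the fingers measure 114 mm over their backs; the gripper's body (76 mm by 85 mm) begins 54 mm behind the grasp point. The pads swing forward as they close: fully open they stand 13 mm farther back than shut.
Start: joints at [-1.4, 0.276, 1.505, -0, 1.361, -0.121], TCP at [0.165, -0.551, 0.231] pointing down, gripper open.
Joint ranges: [-2.89, 2.89], [-0.75, 2.08], [0.22, 2.7], [-1.18, 4.32], [0.11, 2.71], [-2.7, 2.7]. Speed limits (rad/s): [2.57, 2.57, 3.14, 3.14, 3.14, 3.14].

### API

Orientations are given as a unit quaternion [w, x, y, z].
In Python, from rig import manip gives the robot as it stands.
- The arm moves only by the shell command python3 -m creep 'ROWS' [OPENING] [FORCE]. ROWS is a JSON object of lists of equal length, an entry for each row: "delta_pos": the shift along the tool's x, y, z in cm, a list of three; "dr": the turn, a rotation vector about the tool's x, y, z in rad, a list of three. In form: {"delta_pos": [[dx, dy, dz], ...], "dr": [[rx, ry, rz], ...]}. A call has 1 to 10 rows; each row is the pose to reach, as a shift and turn from the pose commanded when the call began, along the tool's axes at that moment; what a row does not reach only later rows make up. A row lasts 1/10 s, in which the tool goes at most 50 mm and 8.59 degrees, less where a joint would pass 70% of its speed; a pose out of reach is approached as far as the arm can. A call with a gripper value outside its range is refused whole. OPENING is the opening, from -1 (shut) to 1 (fully open), set as the call begins (- or left out, the last holds). The fingers move at their own pace and stop on an object; FORCE is the grip in N (left out, the last holds). Time passes only in rows, so rows that repeat a pose let the fingers close. It gives the time, the measured TCP pose, the force and the opening at its end, in the units of the state.
- manip.get_state(): the state, without advancing time (a new reading comes with each control period).
- manip.get_image(name): name is "side" or "top" or "wrist"; returns a dict with "pixels" (400x640x3 uint8, blue, green, red), "depth" (400x640 float32, m along the optical axis (not along the pixel's ray), 0 where there is no reading), "intrinsics" (3x3 intrinsics, pixels), "rvec" (rotation vector, rad) and "tvec" (3), from world to camera coordinates, as OpenCV has them. Camera axes: x right, y down, z forward; pixel columns grow to the right and rows downward; lengths in m; the calibration is good to about 2 mm. A picture is of the moment at which its call begins.
- manip.sign_off(): hands the job in, once; it reports no verdict.
The state is a dict: "clock": time; "qpos": joint angles; "qd": joint speeds; "effort": joint torques, N m; "position": TCP position; "ee_rot": TCP orientation; "contact_force": force on the tool from outside, world axes, zero at the start; "moment": the same for the moment, N m; "width": finger opening in m.
Only numpy, scipy, OpenCV 4.12 (cv2) and the standard library are available. Lean on these libraries where they do the work, as an engineer would, in place of code of your own. Each camera call takes 0.05 s, during which the arm holds its last target. There are 200 camera calls.

## Working session

There is one attempt and no reset: what is moved stays moved. The work goes in short steps, Python scripts to look and compute and a shell command to move; the robot and the scene stay as the last step left them, time stands still between calls to the robot, and variables do not carry over. Pictures are saved under pics/ and viewed, about 8 in all and at most 12, crops included, and the job is handed in when it is done.

```bash
mkdir -p pics; ls; cat > h.py <<'E'
import cv2,numpy as np
from rig import manip
def shot(n,f=None):
    im=manip.get_image(n)
    if f: cv2.imwrite('pics/'+f,im['pixels'])
    R=cv2.Rodrigues(np.array(im['rvec'],float))[0];t=np.array(im['tvec'],float).ravel();K=np.array(im['intrinsics'])
    d=im['depth'];v,u=np.mgrid[:400,:640]
    c=np.stack([(u-K[0,2])/K[0,0]*d,(v-K[1,2])/K[1,1]*d,d],-1)
    P=(c-t)@R
    P[d==0]=np.nan
    return im['pixels'],P
E
python3 - <<'E'
from h import *
a,P=shot('top','top0.png');b,Q=shot('side','side0.png')
np.save('P.npy',P)
cv2.imwrite('pics/both.png',cv2.resize(np.vstack([a,b]),(480,600)))
s=manip.get_state();print(s)
E
```

```text
pics
{'clock': 0.1, 'qpos': array([-1.40000636e+00,  2.76550407e-01,  1.50602363e+00,  3.99106230e-05,
        1.36068777e+00, -1.20972964e-01]), 'qd': array([-1.59269289e-04, -6.40956085e-05, -2.43560298e-03, -5.91332003e-04,
        1.54586697e-03,  8.83468448e-04]), 'effort': array([ 1.09885212e-03, -4.17701948e+01, -2.46404511e+01, -1.20825789e-04,
        5.76004823e-03,  1.40535971e-05]), 'position': array([ 0.16533644, -0.55022484,  0.23050875]), 'ee_rot': array([-0.10219503, -0.69959528, -0.10337563,  0.69959709]), 'contact_force': array([-0.45141033, -0.41854416, -0.29370902]), 'moment': array([ 0.01993992, -0.01328087,  0.03213118]), 'width': 0.0851582559957407}
```

View pics/top0.png

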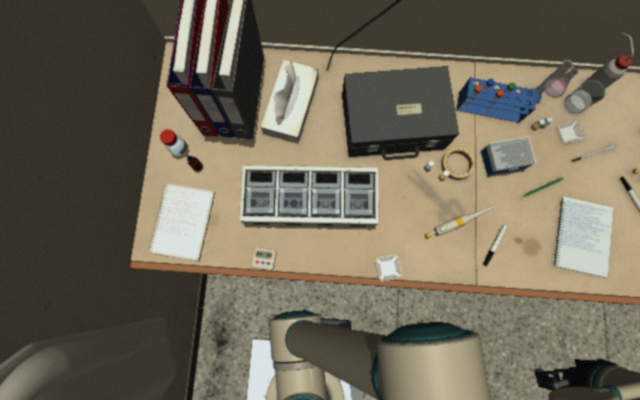

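View pics/side0.png

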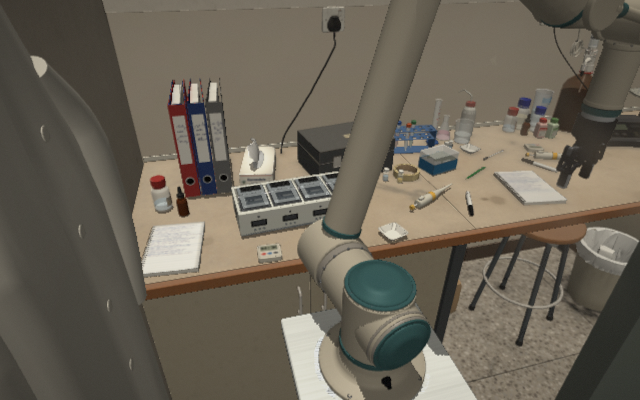

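The top view shows the incubator at pixels (242,167) to (378,228), with pads along its back edge, and the gripper at the lower right. The side view shows it is clear above. Next I fit the pose.

```bash
python3 - <<'E'
from h import *
P=np.load('P.npy');im=cv2.imread('pics/top0.png')
for n,(v,u) in dict(lb=(170,246),rb=(170,376),lf=(219,243),rf=(222,377),pad1=(175,262),pad4=(178,361),table=(250,320),case=(100,400)).items(): print(n,P[v,u].round(3))
m=np.zeros((400,640),bool);m[160:232,236:384]=1
m&=(P[...,2]>.07)&(P[...,2]<.095)
X=P[m]; print(len(X),np.median(X[:,2]))
r=cv2.minAreaRect(X[:,:2].astype(np.float32));print(r);print(cv2.boxPoints(r).round(3))
# black case extents
C=P[60:162,335:465].reshape(-1,3);C=C[C[:,2]>.03];print('case',np.nanmin(C,0),np.nanmax(C,0))
C=P[60:142,255:325].reshape(-1,3);C=C[C[:,2]>.03];print('tissue',np.nanmin(C,0),np.nanmax(C,0))
cv2.imwrite('pics/c.png',cv2.resize(im[155:240,230:390],None,fx=4,fy=4,interpolation=2))
E
```

```text
lb [0.617 0.213 0.075]
rb [ 0.642 -0.157  0.08 ]
lf [0.474 0.205 0.083]
rf [ 0.491 -0.165  0.084]
pad1 [0.601 0.164 0.088]
pad4 [ 0.613 -0.115  0.087]
table [ 0.411 -0.014  0.003]
case [ 0.834 -0.208  0.134]
7392 0.08477209534792482
((0.5581004619598389, 0.026141569018363953), (0.16380511224269867, 0.3853389620780945), 2.933260917663574)
[[ 0.466  0.214]
 [ 0.486 -0.17 ]
 [ 0.65  -0.162]
 [ 0.63   0.223]]
case [ 0.68317798 -0.42424379  0.03012877] [ 0.94991315 -0.04795182  0.14200688]
tissue [0.73517461 0.03055024 0.03009109] [0.98799803 0.21384472 0.13208369]
```

View pics/c.png

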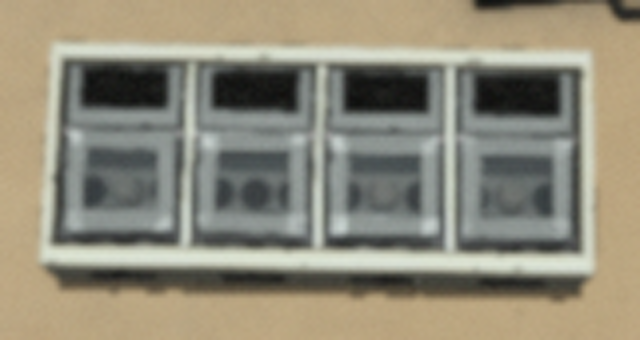

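```bash
cat >> h.py <<'E'
from scipy.spatial.transform import Rotation as Ro
YAW=.052;C=np.array([.558,.026,0])
def w(x,y,z): # incubator mm -> world m
    return C+Ro.from_euler('z',YAW).apply(np.array([x,y,z])/1000)
def plan(p,sgn=None,tilt=0,yaw=YAW):
    s=manip.get_state();q=s['ee_rot'];R=Ro.from_quat([q[1],q[2],q[3],q[0]])
    ey=np.array([-np.sin(yaw),np.cos(yaw),0]);x=np.array([0,0,-1.])
    best=None
    for g in (1,-1):
        T=Ro.from_matrix(np.stack([x,g*ey,np.cross(x,g*ey)],1))
        if best is None or (R.inv()*T).magnitude()<(R.inv()*best).magnitude(): best=T
    if tilt: best=Ro.from_rotvec(tilt*ey)*best
    print('d_cm',(R.inv().apply(p-s['position'])*100).round(2),'dr',(R.inv()*best).as_rotvec().round(4),'axes',R.as_matrix().round(2).tolist(),'t',s['clock'])
E
python3 -c "
from h import *
plan(w(45,-138,110)); print(w(45,-138,86))"
```

```text
d_cm [ 12.11 -29.4  -55.27] dr [ 0.2398 -0.      0.0017] axes [[-0.0, 0.29, -0.96], [0.0, -0.96, -0.29], [-1.0, -0.0, -0.0]] t 0.1
[ 0.61011194 -0.10947452  0.086     ]
```

```bash
python3 -m creep '{"delta_pos":[[0,-29.4,-55.3],[0,-29.4,-55.3],[0,-29.4,-55.3],[0,-29.4,-55.3],[0,-29.4,-55.3],[0,-29.4,-55.3],[0,-29.4,-55.3],[0,-29.4,-55.3],[0,-29.4,-55.3],[0,-29.4,-55.3]],"dr":[[0.24,0,0],[0.24,0,0],[0.24,0,0],[0.24,0,0],[0.24,0,0],[0.24,0,0],[0.24,0,0],[0.24,0,0],[0.24,0,0],[0.24,0,0]]}' -1; python3 -c "
from h import *
plan(w(45,-138,110))"
```

```text
clock: 1.1
position: [0.5209, -0.1979, 0.231]
ee_rot: [-0.018, -0.707, -0.018, 0.707]
contact_force: [-0.3, -1.6, 0.2]
width: -0.0
d_cm [12.1  -8.37 -9.38] dr [ 0.      0.0005 -0.    ] axes [[-0.0, 0.05, -1.0], [-0.0, -1.0, -0.05], [-1.0, 0.0, 0.0]] t 1.1
```

```bash
python3 -m creep '{"delta_pos":[[0,-8,-9],[0,-8,-9],[6,-8,-9],[11,-8,-9],[11,-8,-9],[11,-8,-9]],"dr":[[0,0,0],[0,0,0],[0,0,0],[0,0,0],[0,0,0],[0,0,0]]}' -1; python3 -c "
from h import *
plan(w(45,-138,110))
a,P=shot('wrist','w0.png')"
```

```text
clock: 1.7
position: [0.6038, -0.1147, 0.1188]
ee_rot: [-0.018, -0.705, -0.019, 0.709]
contact_force: [-0.1, 1.3, 0.1]
width: -0.0002
d_cm [ 0.88 -0.49 -0.67] dr [-0.      0.0059  0.0019] axes [[-0.01, 0.05, -1.0], [0.0, -1.0, -0.05], [-1.0, -0.0, 0.01]] t 1.7
```

View pics/w0.png

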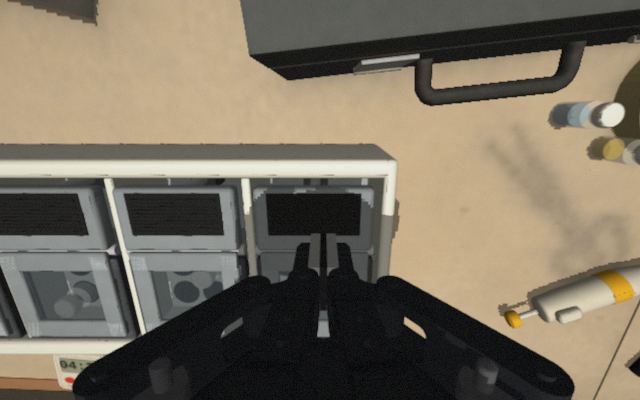

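Wrist view: fingertips (~(325,240)) are just short of lid 4's pad (315,213). I check the frame against this closer view and then press.

```bash
python3 -c "
from h import *
a,P=shot('wrist')
L=Ro.from_euler('z',-YAW).apply((P.reshape(-1,3)-C))*1000
L=L.reshape(400,640,3)
for v,u in [(165,60),(165,330),(152,60),(152,330),(168,380),(213,280),(213,350),(215,50),(215,175)]: print((v,u),L[v,u].round(1))
g=a.astype(int).sum(2)
for n,(c0,c1) in dict(p4=(262,365),p3=(120,235)).items():
  s=np.zeros((400,640),bool);s[188:240,c0:c1]=1;s&=(g<90)&(abs(L[...,2]-87)<5);print(n,s.sum(),L[s].min(0),L[s].max(0))
plan(w(45,-138,98))
"
```

```text
(165, 60) [78.1 28.3 81.5]
(165, 330) [  78.  -148.4   81. ]
(152, 60) [79.6 67.5 36.8]
(152, 330) [  80.2 -149.4   40.3]
(168, 380) [  76.2 -181.2   81.8]
(213, 280) [  46.6 -115.1   87. ]
(213, 350) [  46.8 -161.9   87.4]
(215, 50) [45.3 38.9 87.4]
(215, 175) [ 45.3 -44.7  87.3]
p4 3519 [  29.95573842 -166.80386143   84.90191579] [  59.21494458 -105.82203782   89.63798627]
p3 339 [ 31.38735768 -72.38251422  85.28785633] [ 58.56599452 -16.37396217  89.25685112]
d_cm [ 2.5  -0.65 -0.38] dr [-0.0009 -0.0023 -0.0011] axes [[0.0, 0.05, -1.0], [-0.0, -1.0, -0.05], [-1.0, 0.0, -0.0]] t 1.8
```

```bash
python3 -m creep '{"delta_pos":[[1,-0.5,-0.4],[2.5,-0.5,-0.4],[3.2,-0.5,-0.4],[3.2,-0.5,-0.4],[3.2,-0.5,-0.4]],"dr":[[0,0,0],[0,0,0],[0,0,0],[0,0,0],[0,0,0]]}' -1;python3 -m creep '{"delta_pos":[[0.2,0,0],[0.4,0,0],[0.6,0,0],[0.8,0,0],[0.8,0,0]],"dr":[[0,0,0],[0,0,0],[0,0,0],[0,0,0],[0,0,0]]}' -1; python3 -c "
from h import *
plan(w(45,-138,86))
"
```

```text
clock: 2.3
position: [0.6099, -0.1103, 0.0901]
ee_rot: [0.018, 0.707, 0.018, -0.706]
contact_force: [0.5, 0.3, -0.1]
width: 0.0001
clock: 2.8
position: [0.6102, -0.1102, 0.0852]
ee_rot: [0.019, 0.708, 0.018, -0.706]
contact_force: [-3.9, 1.6, 17.8]
width: -0.0001
d_cm [-0.08 -0.07  0.  ] dr [-0.     -0.0031 -0.0013] axes [[0.0, 0.05, -1.0], [-0.0, -1.0, -0.05], [-1.0, 0.0, -0.0]] t 2.8
```

Lid 4 is locked: 18 N with almost no give. Next is lid 3.

```bash
python3 -m creep '{"delta_pos":[[-1.8,0,0],[-1.8,-4.6,0],[-1.8,-9.2,0],[-1.2,-9.2,0],[-0.8,-9.2,0],[-0.5,-9.2,0],[-0.3,-9.2,0],[-0.1,-9.2,0],[0,-9.2,0],[0,-9.2,0]],"dr":[[0,0,0],[0,0,0],[0,0,0],[0,0,0],[0,0,0],[0,0,0],[0,0,0],[0,0,0],[0,0,0],[0,0,0]]}' -1; python3 -c "
from h import *
plan(w(45,-46,86))
"
```

```text
clock: 3.8
position: [0.6049, -0.0189, 0.0852]
ee_rot: [0.017, 0.708, 0.018, -0.706]
contact_force: [-6.4, 3.8, 21.5]
width: -0.0003
d_cm [-0.08 -0.13 -0.05] dr [-0.0025 -0.0019  0.0007] axes [[0.0, 0.05, -1.0], [0.0, -1.0, -0.05], [-1.0, -0.0, -0.0]] t 3.8
```

Lid 3 is locked too, at 21 N. Next is lid 2.

```bash
python3 -m creep '{"delta_pos":[[-1.8,0,0],[-1.8,-4.6,0],[-1.8,-9.2,0],[-1.2,-9.2,0],[-0.8,-9.2,0],[-0.5,-9.2,0],[-0.3,-9.2,0],[-0.1,-9.2,0],[0,-9.2,0],[0,-9.2,0]],"dr":[[0,0,0],[0,0,0],[0,0,0],[0,0,0],[0,0,0],[0,0,0],[0,0,0],[0,0,0],[0,0,0],[0,0,0]]}' -1; python3 -c "
from h import *
plan(w(45,46,86))
"
```

```text
clock: 4.8
position: [0.6001, 0.0722, 0.0852]
ee_rot: [0.017, 0.707, 0.017, -0.706]
contact_force: [-6.1, 0.3, 23.0]
width: -0.0002
d_cm [-0.08 -0.2  -0.05] dr [-0.0026 -0.0016 -0.0001] axes [[0.0, 0.05, -1.0], [0.0, -1.0, -0.05], [-1.0, 0.0, -0.0]] t 4.8
```

```bash
python3 -m creep '{"delta_pos":[[-1.8,0,0],[-1.8,-4.6,0],[-1.8,-9.3,0],[-1.2,-9.3,0],[-0.8,-9.3,0],[-0.5,-9.3,0],[-0.3,-9.3,0],[-0.1,-9.3,0],[0,-9.3,0],[0,-9.3,0]],"dr":[[0,0,0],[0,0,0],[0,0,0],[0,0,0],[0,0,0],[0,0,0],[0,0,0],[0,0,0],[0,0,0],[0,0,0]]}' -1; python3 -c "
from h import *
plan(w(45,138,86))
"
```

```text
clock: 5.8
position: [0.5959, 0.1656, 0.0816]
ee_rot: [0.018, 0.707, 0.018, -0.706]
contact_force: [1.5, -1.8, 1.9]
width: -0.0001
d_cm [-0.44 -0.05  0.01] dr [-0.0008 -0.0015 -0.001 ] axes [[0.0, 0.05, -1.0], [-0.0, -1.0, -0.05], [-1.0, 0.0, -0.0]] t 5.8
```

Lid 1 yields at about 2 N, so it is the unlocked one. I press it further.

```bash
python3 -m creep '{"delta_pos":[[0.3,0,0],[0.6,0,0],[0.9,0,0],[1.2,0,0],[1.5,0,0],[1.7,0,0],[1.7,0,0]],"dr":[[0,0,0],[0,0,0],[0,0,0],[0,0,0],[0,0,0],[0,0,0],[0,0,0]]}' -1; python3 -c "
from h import *
plan(w(45,138,86))
a,P=shot('side');print
cv2.imwrite('pics/s1.png',cv2.resize(a[130:270,190:390],None,fx=4,fy=4))
a,P=shot('wrist','w1.png')
"
```

```text
clock: 6.5
position: [0.5945, 0.1672, 0.0636]
ee_rot: [-0.018, -0.706, -0.019, 0.707]
contact_force: [0.1, 0.1, 0.3]
width: -0.0001
d_cm [-2.24  0.11 -0.12] dr [-0.0003  0.0012  0.0007] axes [[-0.0, 0.05, -1.0], [0.0, -1.0, -0.05], [-1.0, -0.0, 0.0]] t 6.5
```

View pics/s1.png

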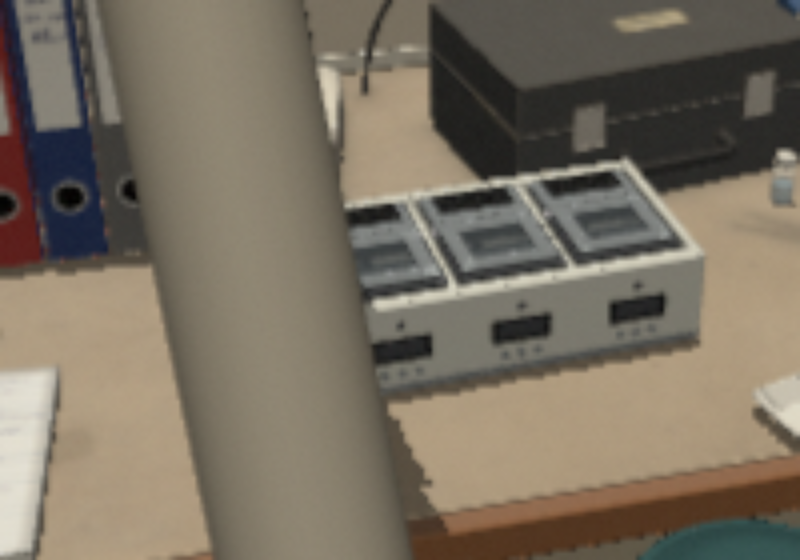

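The arm hides lid 1 in this view; the other lids are shut. I lift clear, move to the front and look.

```bash
python3 -m creep '{"delta_pos":[[-4,0,0],[-8,0,0],[-12,0,0],[-15,0,0],[-15,0,4],[-15,0,8],[-15,0,11.5],[-15,0,13],[-15,0,13]],"dr":[[0,0,0],[0,0,0],[0,0,0],[0,0,0],[0,0,0],[0,0,0],[0,0,0],[0,0,0],[0,0,0]]}' -1; python3 -c "
from h import *
a,P=shot('wrist','w2.png')
L=(Ro.from_euler('z',-YAW).apply((P.reshape(-1,3)-C))*1000).reshape(400,640,3)
m=(L[...,1]>100)&(L[...,1]<176)&(L[...,2]>92)&(L[...,0]>-70)&(L[...,0]<60);print(m.sum())
a2,P2=shot('top','t2.png')
L2=(Ro.from_euler('z',-YAW).apply((P2.reshape(-1,3)-C))*1000).reshape(400,640,3)
for l,M in ((L,m),(L2,(L2[...,1]>100)&(L2[...,1]<176)&(L2[...,2]>92)&(L2[...,2]<170)&(L2[...,0]>-70)&(L2[...,0]<60))):
  X=l[M]
  for z in range(92,165,8):
    k=X[(X[:,2]>=z)&(X[:,2]<z+8)]
    if len(k): print(z,len(k),k[:,0].min().round(),np.median(k[:,0]).round(),k[:,0].max().round())
plan(w(-60,138,130))
"
```

```text
clock: 7.5
position: [0.4631, 0.1599, 0.2143]
ee_rot: [-0.019, -0.706, -0.019, 0.707]
contact_force: [0.7, 0.3, 0.3]
width: 0.0003
8978
92 694 4.0 11.0 15.0
100 559 -1.0 4.0 9.0
108 604 -5.0 -1.0 4.0
116 649 -12.0 -6.0 -1.0
124 499 -17.0 -11.0 -6.0
132 858 -33.0 -16.0 -12.0
140 1987 -32.0 -26.0 -17.0
92 32 7.0 11.0 15.0
100 17 2.0 6.0 7.0
108 22 -2.0 1.0 5.0
116 18 -7.0 -6.0 0.0
124 11 -12.0 -8.0 -7.0
132 33 -30.0 -16.0 -12.0
140 54 -31.0 -25.0 -16.0
148 1 -26.0 -26.0 -26.0
d_cm [ 8.45  0.07 -2.42] dr [-0.0001 -0.0019  0.0001] axes [[0.0, 0.05, -1.0], [0.0, -1.0, -0.05], [-1.0, -0.0, -0.0]] t 7.6
```

View pics/w2.png

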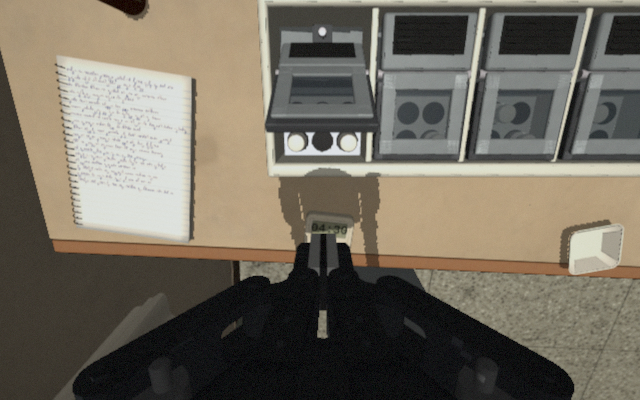

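Lid 1 stands raised (edge around (320,127)), and depth gives the edge at incubator x≈-32, z≈138 mm, about 0.9 rad. I lower to z≈122 mm in front of it and push back.

```bash
python3 -m creep '{"delta_pos":[[4,0,0],[8,0,0],[9.2,0,0],[9.2,0,-1.5],[9.2,0,-2.5],[9.2,0,-3.5],[9.2,0,-4.5],[9.2,0,-5.5],[9.2,0,-6.3],[9.2,0,-6.3]],"dr":[[0,0,0],[0,0,0],[0,0,0],[0,0,0],[0,0,0],[0,0,0],[0,0,0],[0,0,0],[0,0,0],[0,0,0]]}' -1; python3 -c "
from h import *
plan(w(6,138,122))"
```

```text
clock: 8.6
position: [0.5299, 0.1633, 0.1226]
ee_rot: [0.018, 0.708, 0.018, -0.706]
contact_force: [-0.9, -0.2, -0.3]
width: -0.0001
d_cm [ 0.06  0.05 -2.7 ] dr [-0.0004 -0.0021  0.0001] axes [[0.0, 0.05, -1.0], [0.0, -1.0, -0.05], [-1.0, -0.0, -0.0]] t 8.6
```

```bash
python3 -m creep '{"delta_pos":[[0,0,-0.7],[0,0,-1.3],[0,0,-1.8],[0,0,-2.2],[0,0,-2.4],[0,0,-2.6],[0,0,-2.6]],"dr":[[0,0,0],[0,0,0],[0,0,0],[0,0,0],[0,0,0],[0,0,0],[0,0,0]]}' -1; python3 -c "
from h import *
plan(w(6,138,122))"
python3 -m creep '{"delta_pos":[[0,0,-0.2],[0,0,-0.4],[0,0,-0.4]],"dr":[[0,0,0],[0,0,0],[0,0,0]]}' -1
```

```text
clock: 9.3
position: [0.5543, 0.1645, 0.1222]
ee_rot: [0.018, 0.707, 0.018, -0.707]
contact_force: [-0.0, -0.5, 0.5]
width: -0.0
d_cm [ 0.02  0.05 -0.25] dr [-0.0002 -0.0002 -0.0001] axes [[0.0, 0.05, -1.0], [-0.0, -1.0, -0.05], [-1.0, 0.0, -0.0]] t 9.3
clock: 9.6
position: [0.5583, 0.1647, 0.1222]
ee_rot: [0.018, 0.707, 0.018, -0.707]
contact_force: [-0.4, 0.6, -0.1]
width: -0.0
```

```bash
for i in 1 2; do python3 -m creep '{"delta_pos":[[0,0,-0.2],[0,0,-0.4],[0,0,-0.4]],"dr":[[0,0,0],[0,0,0],[0,0,0]]}' -1;done; python3 -c "
from h import *
plan(w(6,138,122))
a,P=shot('top')
L=(Ro.from_euler('z',-YAW).apply((P.reshape(-1,3)-C))*1000).reshape(400,640,3)
a,P=shot('wrist','w3.png')
"
```

```text
clock: 9.9
position: [0.5599, 0.1648, 0.122]
ee_rot: [-0.018, -0.705, -0.018, 0.709]
contact_force: [-4.9, -0.6, 2.8]
width: 0.0
clock: 10.2
position: [0.5602, 0.1648, 0.1219]
ee_rot: [-0.019, -0.702, -0.018, 0.711]
contact_force: [-12.5, -0.6, 8.3]
width: -0.0001
d_cm [-0.    0.05  0.34] dr [-0.0001  0.0126 -0.0005] axes [[-0.01, 0.05, -1.0], [-0.0, -1.0, -0.05], [-1.0, 0.0, 0.01]] t 10.2
```

View pics/w3.png

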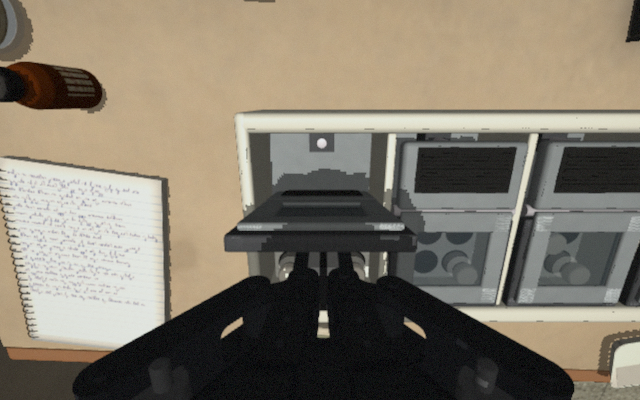

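Lid 1 is upright in the wrist view (edge at about (320,240)), and the push now meets a firm 12 N. I draw back and measure the angle.

```bash
python3 -m creep '{"delta_pos":[[0,0,1],[0,0,3],[0,0,6],[-2,0,8],[-6,0,10],[-10,0,13],[-10,0,13],[-10,0,13]],"dr":[[0,0,0],[0,0,0],[0,0,0],[0,0,0],[0,0,0],[0,0,0],[0,0,0],[0,0,0]]}' -1; python3 -c "
from h import *
for n in('wrist','top'):
  a,P=shot(n,n+'4.png')
  L=(Ro.from_euler('z',-YAW).apply((P.reshape(-1,3)-C))*1000).reshape(400,640,3)
  X=L[(L[...,1]>105)&(L[...,1]<170)&(L[...,2]>90)&(L[...,2]<172)&(L[...,0]>-40)&(L[...,0]<70)]
  for z in range(90,170,8):
    k=X[(X[:,2]>=z)&(X[:,2]<z+8)]
    if len(k): print(n,z,len(k),k[:,0].min().round(1),np.median(k[:,0]).round(1),k[:,0].max().round(1))
"
```

```text
clock: 11.1
position: [0.4373, 0.1586, 0.2237]
ee_rot: [0.018, 0.709, 0.019, -0.705]
contact_force: [-0.0, -0.2, 0.1]
width: 0.0001
wrist 90 1052 11.3 17.0 22.4
wrist 98 363 13.2 22.3 23.7
wrist 106 399 15.0 23.7 25.2
wrist 114 448 16.5 25.2 26.6
wrist 122 451 17.6 26.6 27.6
wrist 130 42 19.0 21.0 26.7
wrist 138 36 20.1 21.8 23.9
wrist 146 592 22.0 23.1 27.6
wrist 154 691 22.6 25.2 27.5
top 90 53 12.2 17.7 23.6
top 98 18 13.4 23.2 24.5
top 106 17 23.4 25.1 27.0
top 114 17 19.0 26.3 28.3
top 122 16 26.4 28.0 29.0
top 130 3 27.1 27.1 27.7
top 138 1 23.7 23.7 23.7
top 146 23 24.0 26.7 32.5
top 154 31 23.2 28.2 32.0
```

View pics/wrist4.png

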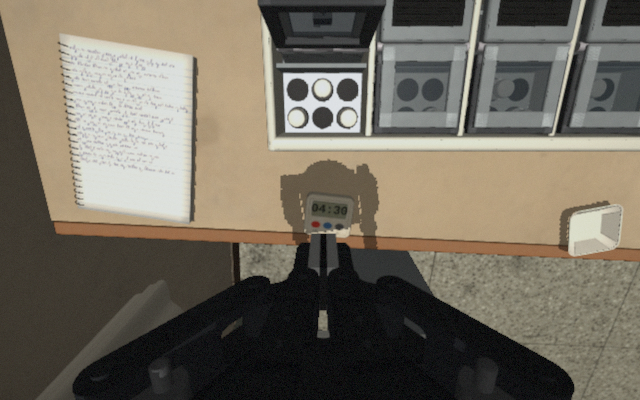

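```bash
python3 -c "
from rig import manip
print(manip.get_state()['clock'],manip.sign_off())"
```

```text
the job is handed in; nothing more can be done
11.2 None
```

Lid 1 was the unlocked lid. It now stands open against its stop, and I handed the job in at 11.2 s.

- **Finding the lid:** I pressed the pads in the order 4, 3, 2, 1. Lids 4, 3 and 2 stayed firm at 18 to 23 N with almost no give. Lid 1 sank at about 2 N and rocked up to roughly 0.9 rad.
- **Opening it:** I pushed its front edge back with the shut fingers until the push met a firm 12 N, then drew the hand away.
- **Last checks:** With the hand clear, depth on the lid's outer face and underside gave about 1.75 to 1.76 rad, which is the stop. The hand was about 13 cm back with no contact force. In the last wrist view the timer, weighing boat and notebook looked undisturbed, but I did not measure the bystanders' positions again.

No check failed. The only mismatch was that the stop came about 3 mm earlier than I expected. I put that down to my guess at how far the lid's underside sits from the hinge line.

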